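Call for refills of two parts cups

ROBOT

A 6-joint arm with a two-finger parallel gripper is mounted at the origin on a cart in front of the work surface, level with it; the furniture and walls round the work are solid. World frame = base frame: x ahead of the robot, y to its left, z up, the work surface at z = 0. Lengths are in m, angles in rad, forces in N, time in s.
With the tool pointing down it reaches from about 0.35 to 0.925 m from the base axis. Payload 6.4 kg.
Tool frame: the origin (TCP) lies at the very end of the fingers, on their centre line; the grasp point (between the pads) lies 19 mm behind it; z points along the fingers, y is the line along which they close (so a half turn about z gives the same grasp; the last joint's range is limited). The gripper opens to 94 mm and grips with 3 to 60 N. Pads are 16 mm wide; open, the fingers measure 119 mm over their backs; the gripper's body (75 mm by 177 mm) begins 78 mm behind the grasp point.
Start: joints at [-1.43, 0.245, 1.558, -0, 1.339, -0.174], TCP at [0.201, -0.618, 0.179] pointing down, gripper open.
Joint ranges: [-3.13, 3.13], [-1.02, 2.26], [0.13, 2.54], [-0.95, 4.09], [0.21, 2.88], [-2.74, 2.74]. Speed limits (rad/s): [2.57, 2.57, 3.14, 3.14, 3.14, 3.14].

INTERFACE

Orientations are given as a rotation vector (axis times angle).
In Python, from workcell import arm gives the robot as it stands.
- The arm moves only by the shell command python3 -m creep 'ROWS'. ROWS is a JSON list of rows, 1 to 8 of them, each of 7 numbers: the finger opening in m, then dx, dy, dz in fractions of the full range, 1 being 1 m, then a rotation vector rx, ry, rz in normalised numbers (1 is pi rad); each row is the pose to reach, as a shift and turn from the pose commanded when the command began, along the tool's axes at that moment; what a row does not reach only later rows make up. A row lasts 1/10 s, in which the tool goes at most 0.05 m and 0.15 rad, less where a joint would pass 70% of its speed; a pose out of reach is approached as far as the arm can. The fingers move at their own pace and stop on an object; the grip force is fixed at half the most. Time passes only in rows, so rows that do not move let the fingers close. It prints the time, the measured TCP pose, the force, the opening and the grip force at its end. Input that does not fit is refused with a message, and nothing moves.
- arm.observe(): the state, without advancing time (a new reading comes with each control period).
- arm.get_image(name): name is "side" or "top" or "wrist"; returns a dict with "color" (420x560x3 uint8, red, green, blue), "fx", "fy", "cx", "cy" (pixels), "distortion" ([k1, k2, p1, p2, k3] as OpenCV has them; the pictures are not rectified), "rvec" (rotation vector, rad) and "tvec" (3), from world to camera coordinates, as OpenCV has them. Camera axes: x right, y down, z forward; pixel columns grow to the right and rows downward; lengths in m; the calibration is good to about 2 mm. A picture is of the moment at which its call begins. There is no depth.
- arm.close_job(): hands the job in; it is judged then, once.
The state is a dict: "t": time; "joint_positions": joint angles; "joint_velocities": joint speeds; "joint_efforts": joint torques, N m; "tool_pos": TCP position; "ee_rot": TCP orientation; "ft_force": force on the tool from outside, world axes, zero at the start; "torque": the same for the moment, N m; "grip_width": finger opening in m; "finger_force": force on a finger pad.
Only numpy, scipy, OpenCV 4.12 (cv2) and the standard library are available. Lean on these libraries where they do the work, as an engineer would, in place of code of your own. Each camera call takes 0.05 s, during which the arm holds its last target. There are 200 camera calls.

TASK

The blue and the yellow parts cups on the call station are running low. With the fingertips, gently press the white call button in front of the blue cup fully down, where it stays, and only then the one in front of the yellow cup in the same way, and withdraw. Leave the grey cup's button and the red reset button unpressed, and do not shift or lift the cups or the tools lying about.

Things in the scene. Friction and masses are not known exactly. Their poses are not given: they have to be found in the camera images.
- station: refill call station, fixed: aluminium base plate 150 mm deep (x, away from the robot; yaw up to 0.25 rad) by 380 mm wide (y), with a grey console strip 56 mm deep, 30 mm high along the edge nearest the robot. Behind the strip are three bays 90 mm apart, one parts cup in each, in any order; a fourth, empty bay is at the -y end. Origin: centre of the underside
- call0_top (a point): centre of the top of a round white call button, 25 mm across: the +y end (left, seen from the robot). It belongs to the cup straight behind it, centred 74 mm beyond it along the station's x (other cups are over 110 mm off). Top 43 mm above the bench when up, 37 mm when fully down, always 4 mm or more above its bezel. The point moves with the button
- call0 (a joint): travel of that call button (the +y end (left, seen from the robot)), m: 0 up, 0.006 fully down. It goes straight down against about 2.5 N, stops hard at the bottom, and stays where it is left (a latching button)
- call1_top (a point): centre of the top of a round white call button, 25 mm across: the second from the +y end. It belongs to the cup straight behind it, centred 74 mm beyond it along the station's x (other cups are over 110 mm off). Top 43 mm above the bench when up, 37 mm when fully down, always 4 mm or more above its bezel. The point moves with the button
- call1 (a joint): travel of that call button (the second from the +y end), m: 0 up, 0.006 fully down. It goes straight down against about 2.5 N, stops hard at the bottom, and stays where it is left (a latching button)
- call2_top (a point): centre of the top of a round white call button, 25 mm across: the third from the +y end. It belongs to the cup straight behind it, centred 74 mm beyond it along the station's x (other cups are over 110 mm off). Top 43 mm above the bench when up, 37 mm when fully down, always 4 mm or more above its bezel. The point moves with the button
- call2 (a joint): travel of that call button (the third from the +y end), m: 0 up, 0.006 fully down. It goes straight down against about 2.5 N, stops hard at the bottom, and stays where it is left (a latching button)
- reset_top (a point): centre of the top of the red mushroom reset button, 33 mm across, on the console strip at its -y end, 90 mm beyond the last call button; 47 mm above the bench; it has no cup behind it and is not to be pressed
- reset_key (a joint): travel of the red reset button, m: 0 up, 0.006 fully down; a spring pushes it up
- blue_cup: open blue plastic cup, 50 x 62 x 22 mm, part-filled with small components; loose. Origin at the centre of its underside. Its call button is the first to press
- yellow_cup: open yellow-orange plastic cup, 50 x 62 x 22 mm, part-filled with small components; loose. Origin at the centre of its underside. Its call button is the second to press
- grey_cup: open grey plastic cup, 50 x 62 x 22 mm, part-filled with small components; loose. Origin at the centre of its underside. Its call button is to be left up
- screwdriver_red: loose red screwdriver lying on the bench, about 116 mm long and 13 mm thick, to be left alone. Origin under its middle
- screwdriver_black: loose black screwdriver lying on the bench, about 131 mm long and 13 mm thick, to be left alone. Origin under its middle
- cutters: loose side cutters with red handles lying on the bench, 39 x 130 x 10 mm, to be left alone. Origin under their middle
There are look-alikes about, which are no part of the job. What is shaped like the yellow_cup but turquoise is not meant. What is shaped like the grey_cup but purple is not meant.

How it is judged:
By the outcome, as a careful person would: the job done as asked, in the order asked, and still so for the second after the job is handed in, with the robot touching nothing.
It also fails if it takes over 38 s, if anything falls off the work surface, if the arm or the gripper's body presses on something with over 40 N, if the wrist force passes 120 N, or if a joint passes its speed limit or range.

## Working session

There is one attempt and no reset: what is moved stays moved. The work goes in short steps, Python scripts to look and compute and a shell command to move; the robot and the scene stay as the last step left them, time stands still between calls to the robot, and variables do not carry over. Pictures are saved under pics/ and viewed, at most 10 in all, crops included, and the job is handed in when it is done.

```bash
mkdir -p pics
python3 - <<'E'
from workcell import arm
import cv2, pickle
d={}
for n in("top","side"):
    im=arm.get_image(n); d[n]=im; cv2.imwrite(f"pics/{n}0.png",im["color"][:,:,::-1])
    print(n,im["rvec"],im["tvec"],im["fx"],im["distortion"])
pickle.dump(d,open("im0.pkl","wb"))
s=arm.observe();print(s["t"],s["tool_pos"],s["ee_rot"],s["ft_force"],s["grip_width"])
E
```

```text
top [ 2.12655509 -2.18183891  0.16660281] [-0.15000522  0.54772893  1.37899607] 460.76617856218417 [-0.07785802  0.          0.          0.          0.        ]
side [ 2.09060063 -0.02272481 -0.00845802] [-0.52657765 -0.01842797  1.46652904] 539.3961061613328 [0.03834814 0.         0.         0.         0.        ]
0.1 [ 0.20118497 -0.61747067  0.17768697] [-3.10108120e+00 -4.92189314e-01 -3.26448910e-05] [ 0.28130486 -0.78729923  0.39409876] 0.09372521472008497
```

View pics/top0.png

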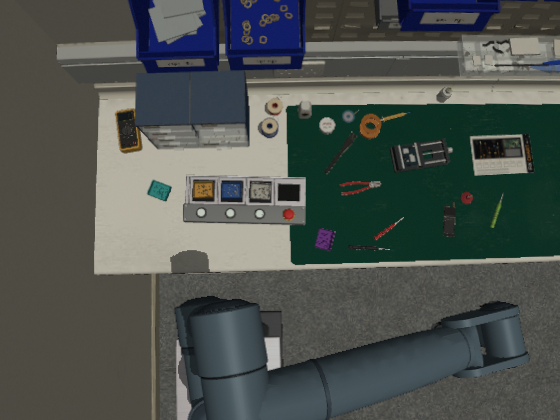

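View pics/side0.png

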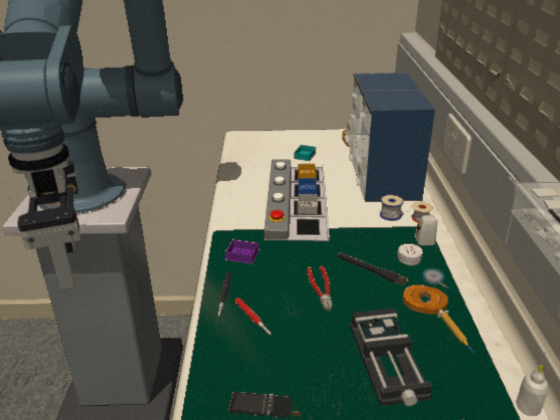

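The top view shows the cups from the left (+y): yellow (203,190), blue (232,190) and grey (260,190), then the empty bay (289,190). The white buttons are at (201,212), (230,213) and (259,213), with the red reset at (289,214). The turquoise (159,190) and purple (325,239) boxes are the look-alikes, off the station. So blue's button is call1 and yellow's is call0. Next I'll measure the buttons in both views and confirm in a crop.

```bash
cat > h.py <<'E'
import cv2, numpy as np
def KD(im): return np.array([[im["fx"],0,im["cx"]],[0,im["fy"],im["cy"]],[0,0,1.]]),np.array(im["distortion"],float)
def ray(im,p):
    K,D=KD(im);R=cv2.Rodrigues(np.array(im["rvec"]))[0]
    n=cv2.undistortPoints(np.array([[p]],float),K,D).ravel()
    return -R.T@np.array(im["tvec"]),R.T@np.array([n[0],n[1],1.])
def plane(im,p,z):
    c,d=ray(im,p);return c+d*(z-c[2])/d[2]
def tri(a,p,b,q):
    P=lambda im:np.c_[cv2.Rodrigues(np.array(im["rvec"]))[0],im["tvec"]]
    u=lambda im,p:cv2.undistortPoints(np.array([[p]],float),*KD(im)).reshape(2,1)
    X=cv2.triangulatePoints(P(a),P(b),u(a,p),u(b,q)).ravel();return X[:3]/X[3]
def blobs(im,box,f,amin=15):
    x0,y0,x1,y1=box;h=cv2.cvtColor(im["color"],cv2.COLOR_RGB2HSV)[y0:y1,x0:x1].astype(int)
    n,l,s,c=cv2.connectedComponentsWithStats(f(h).astype(np.uint8))
    return [(c[i]+[x0,y0],s[i]) for i in range(1,n) if s[i,4]>=amin]
E
python3 - <<'E'
import pickle,cv2,numpy as np
from h import *
d=pickle.load(open("im0.pkl","rb"))
white=lambda h:(h[...,2]>185)&(h[...,1]<60)
T=[b for b in blobs(d["top"],(190,205,272,220),white)]
S=[b for b in blobs(d["side"],(270,158,288,206),white)]
red=lambda h:(h[...,1]>150)&(h[...,2]>100)&((h[...,0]<8)|(h[...,0]>172))
T+=blobs(d["top"],(278,205,300,222),red);S+=blobs(d["side"],(268,205,288,225),red)
for b in T:print("T",b[0].round(1),b[1][2:])
for b in S:print("S",b[0].round(1),b[1][2:])
a=cv2.resize(d["top"]["color"][170:230,180:310],None,fx=6,fy=6,interpolation=2)[:,:,::-1][:300]
b=cv2.resize(d["side"]["color"][150:245,260:335],None,fx=3.1,fy=3.1,interpolation=2)[:,:,::-1]
cv2.imwrite("pics/crop.png",np.vstack([a,np.pad(b,((0,0),(0,780-b.shape[1]),(0,0)))]))
E
```

```text
T [200.7 212.2] [ 6  6 30]
T [229.7 212.6] [ 6  6 29]
T [259.  213.3] [ 6  6 28]
T [288.4 213.7] [10 10 80]
S [274.8 160.5] [18 13 32]
S [280.  163.5] [ 8  4 26]
S [278.8 178.4] [ 9  4 30]
S [277.7 195. ] [ 9  5 38]
S [276.4 213.7] [14  9 88]
```

View pics/crop.png

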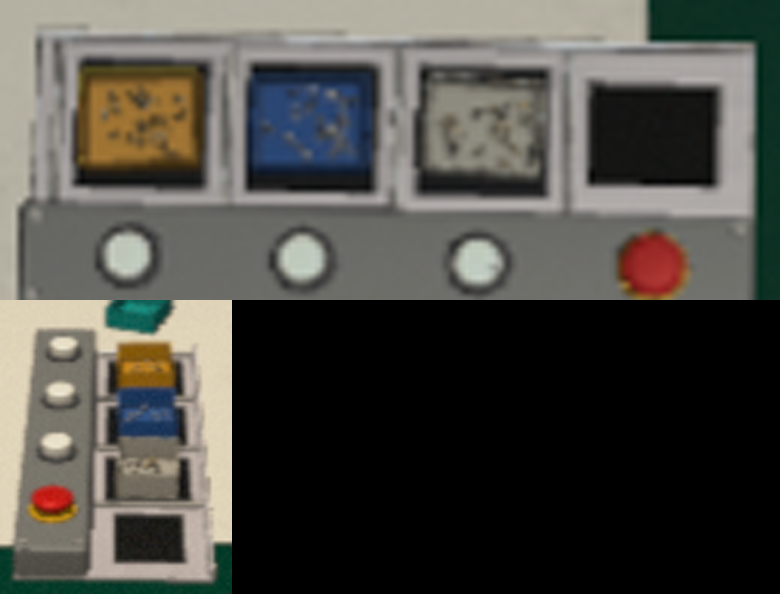

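Confirmed: call1 belongs to blue and call0 to yellow. Next I'll triangulate.

Run:
```python
import pickle,cv2,numpy as np
from h import *
from workcell import arm
d=pickle.load(open("im0.pkl","rb"));t,s=d["top"],d["side"]
T=[(200.7,212.2),(229.7,212.6),(259.,213.3),(288.4,213.7)];S=[(280,163.8),(278.8,178.7),(277.7,195.3),(276.4,213.7)]
X=[tri(t,a,s,b) for a,b in zip(T,S)]
for x,a,b in zip(X,T,S):print("tri",x.round(4),"top@.043",plane(t,a,.043).round(4),"side@.043",plane(s,b,.043).round(4))
P=np.array([plane(t,a,.043)for a in T[:3]]);print(np.linalg.norm(np.diff(P,axis=0),axis=1));v=P[0]-P[2];print("yaw",np.arctan2(-v[0],v[1]))
ob=arm.observe();R=cv2.Rodrigues(np.array(ob["ee_rot"]))[0];print(R.round(3))
for c,n in(((203,190),'yellow'),((232,190),'blue')):print(n,plane(t,c,.03).round(3))
for p in P:print((R.T@(p-ob["tool_pos"])).round(4),np.hypot(*p[:2]))
```

```text
tri [0.5344 0.0713 0.0409] top@.043 [0.5321 0.0708 0.043 ] side@.043 [0.5363 0.0677 0.043 ]
tri [ 0.5303 -0.0179  0.0407] top@.043 [ 0.5287 -0.0182  0.043 ] side@.043 [ 0.5316 -0.0219  0.043 ]
tri [ 0.526  -0.1078  0.0407] top@.043 [ 0.5243 -0.1079  0.043 ] side@.043 [ 0.5274 -0.1115  0.043 ]
tri [ 0.5221 -0.198   0.0416] top@.043 [ 0.5208 -0.198   0.043 ] side@.043 [ 0.5232 -0.2     0.043 ]
[0.08905739 0.08983528]
yaw -0.04378958984413025
[[ 0.951  0.31  -0.   ]
 [ 0.31  -0.951  0.002]
 [ 0.    -0.002 -1.   ]]
yellow [0.603 0.065 0.03 ]
blue [ 0.601 -0.025  0.03 ]
[ 0.5277 -0.5517  0.1358] 0.5367872971939462
[ 0.4969 -0.4682  0.1356] 0.5289764894546489
[ 0.4649 -0.3842  0.1355] 0.5352659007750994
```

Careful with the scale: turns go in shares of pi rad. That gives: 0.36 rad / 3.1416 = 0.1146.

```bash
python3 -m creep '[[0,0.035,-0.033,0,0,0,0.0159],[0,0.07,-0.066,0,0,0,0.0318],[0,0.105,-0.099,0,0,0,0.0477],[0,0.14,-0.132,0,0,0,0.0637],[0,0.175,-0.165,0,0,0,0.0796],[0,0.21,-0.198,0,0,0,0.0955],[0,0.245,-0.231,0,0,0,0.1146],[0,0.28,-0.264,0,0,0,0.1146]]'
cat > go.py <<'E'
import sys,cv2,numpy as np
from workcell import arm
o=arm.observe();R=cv2.Rodrigues(np.array(o["ee_rot"]))[0]
print(o["t"],np.round(o["tool_pos"],4),R[:,0].round(3),np.round(o["ft_force"],2),o["grip_width"])
print("tool shift",(R.T@(np.array([float(v) for v in sys.argv[1:4]])-o["tool_pos"])).round(4))
E
python3 go.py 0.530 -0.018 0.10
```

```text
t: 0.9
tool_pos: [0.3861, -0.2783, 0.1784]
ee_rot: [-3.14, 0.073, 0.0]
ft_force: [1.1, -1.1, 0.3]
grip_width: 0.0335
finger_force: 0.0
0.9 [ 0.3861 -0.2783  0.1784] [ 0.999 -0.047 -0.   ] [ 1.08 -1.06  0.35] 0.03348427335966674
tool shift [ 0.1316 -0.2668  0.0784]
```

```bash
python3 -m creep '[[0,0.02,-0.04,0.01,0,0,0],[0,0.04,-0.08,0.02,0,0,0],[0,0.06,-0.12,0.03,0,0,0],[0,0.08,-0.16,0.04,0,0,0],[0,0.1,-0.2,0.05,0,0,0],[0,0.12,-0.24,0.065,0,0,0],[0,0.13,-0.267,0.078,0,0,0],[0,0.1316,-0.267,0.078,0,0,0]]'
python3 -m creep '[[0,0,0,0,0,0,0],[0,0,0,0,0,0,0],[0,0,0,0,0,0,0]]'
python3 go.py 0.530 -0.018 0.05
python3 - <<'E'
from workcell import arm
import cv2,pickle,numpy as np
d={n:arm.get_image(n) for n in("top","side","wrist")}
pickle.dump(d,open("im1.pkl","wb"))
a=cv2.resize(d["side"]["color"][110:245,230:350],(530,596))
cv2.imwrite("pics/side1.png",a[:,:,::-1]);cv2.imwrite("pics/wrist1.png",d["wrist"]["color"][:,:,::-1])
E
```

```text
t: 1.7
tool_pos: [0.528, -0.0164, 0.0981]
ee_rot: [-3.139, 0.064, 0.007]
ft_force: [-0.0, -0.3, -0.1]
grip_width: -0.0001
finger_force: 0.0
t: 2.0
tool_pos: [0.5294, -0.0208, 0.1014]
ee_rot: [3.14, -0.074, 0.002]
ft_force: [-0.3, 0.2, 1.1]
grip_width: 0.0005
finger_force: 0.0
2.0 [ 0.5294 -0.0208  0.1014] [ 0.999 -0.047  0.001] [-0.3   0.2   1.06] 0.0005401673920975106
tool shift [ 0.0004 -0.0029  0.0514]
```

View pics/wrist1.png

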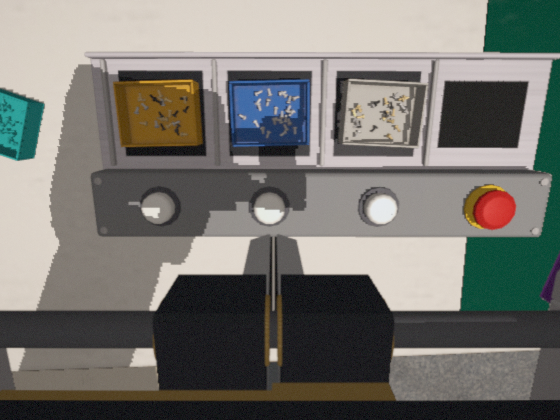

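View pics/side1.png

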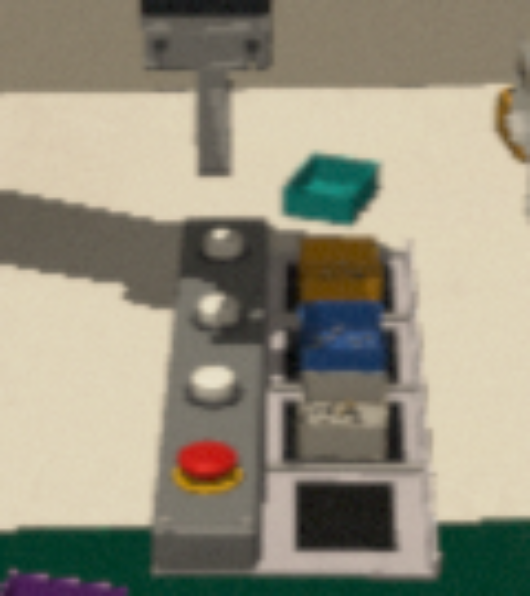

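The wrist view shows the call buttons at (158,208), (270,208) and (381,208), with the yellow, blue and grey cups behind them. The closed fingers, with tips near (273,240), hang over the blue one, and the side view agrees. Next I'll check the button points with the wrist rays.

```bash
python3 - <<'E'
import pickle
from h import *
d=pickle.load(open("im1.pkl","rb"));w=d["wrist"];t=pickle.load(open("im0.pkl","rb"))["top"]
for p,q in(((158,208),(200.7,212.2)),((270,208),(229.7,212.6)),((381,208),(259,213.3))):print(plane(w,p,.043).round(4),tri(w,p,t,q).round(4))
E
python3 go.py 0.530 -0.019 0.05
```

```text
[0.5364 0.0696 0.043 ] [0.5338 0.0728 0.0325]
[ 0.5323 -0.0194  0.043 ] [ 0.5299 -0.0183  0.0344]
[ 0.5281 -0.1076  0.043 ] [ 0.5258 -0.1087  0.037 ]
2.15 [ 0.5294 -0.0205  0.1012] [ 0.999 -0.047  0.001] [-0.33 -0.85  0.2 ] 0.0006089881296847232
tool shift [ 0.0005 -0.0015  0.0512]
```

All three sources put call1 at about (0.531, -0.019) and call0 at about (0.5345, 0.0705). I'll go down to just above the button.

```bash
python3 -m creep '[[0,0.001,-0.001,0.012,0,0,0],[0,0.001,-0.001,0.024,0,0,0],[0,0.001,-0.001,0.036,0,0,0],[0,0.001,-0.001,0.044,0,0,0],[0,0.001,-0.001,0.049,0,0,0],[0,0.001,-0.001,0.051,0,0,0],[0,0.001,-0.001,0.051,0,0,0]]'
python3 -m creep '[[0,0,0,0.002,0,0,0],[0,0,0,0.004,0,0,0],[0,0,0,0.006,0,0,0],[0,0,0,0.007,0,0,0],[0,0,0,0.008,0,0,0],[0,0,0,0.008,0,0,0]]'
```

```text
t: 2.85
tool_pos: [0.5303, -0.0186, 0.0495]
ee_rot: [-3.141, 0.071, 0.0]
ft_force: [-0.5, 0.0, -0.8]
grip_width: 0.0003
finger_force: 0.0
t: 3.45
tool_pos: [0.5302, -0.0186, 0.0415]
ee_rot: [-3.141, 0.071, 0.0]
ft_force: [-0.6, -0.1, 0.1]
grip_width: 0.0003
finger_force: 0.0
```

```bash
python3 -m creep '[[0,0,0,0.001,0,0,0],[0,0,0,0.002,0,0,0],[0,0,0,0.002,0,0,0]]'; python3 -m creep '[[0,0,0,0.001,0,0,0],[0,0,0,0.0015,0,0,0],[0,0,0,0.0015,0,0,0]]'
```

```text
t: 3.75
tool_pos: [0.5302, -0.0186, 0.0395]
ee_rot: [-3.141, 0.071, 0.0]
ft_force: [-0.8, -0.6, 0.1]
grip_width: 0.0005
finger_force: 0.0
t: 4.05
tool_pos: [0.5303, -0.0186, 0.038]
ee_rot: [-3.141, 0.071, 0.0]
ft_force: [0.1, -0.6, 0.1]
grip_width: 0.0005
finger_force: 0.0
```

```bash
python3 -m creep '[[0,0,0,0.001,0,0,0],[0,0,0,0.001,0,0,0]]'; python3 -m creep '[[0,0,0,0.001,0,0,0],[0,0,0,0.001,0,0,0]]'
python3 - <<'E'
from workcell import arm
import cv2,numpy as np
s=arm.get_image("side")["color"][130:215,250:325];w=arm.get_image("wrist")["color"][150:270,80:480]
a=cv2.resize(s,(300,340));b=cv2.resize(w,(780,234))
cv2.imwrite("pics/p1.png",np.vstack([np.pad(a,((0,0),(0,480),(0,0))),b])[:,:,::-1])
E
```

```text
t: 4.25
tool_pos: [0.5302, -0.0186, 0.037]
ee_rot: [-3.141, 0.071, 0.0]
ft_force: [-0.5, -0.2, 0.6]
grip_width: 0.0004
finger_force: 0.0
t: 4.45
tool_pos: [0.5302, -0.0186, 0.036]
ee_rot: [-3.141, 0.071, 0.0]
ft_force: [0.1, -0.3, -0.3]
grip_width: 0.0002
finger_force: 0.0
```

View pics/p1.png

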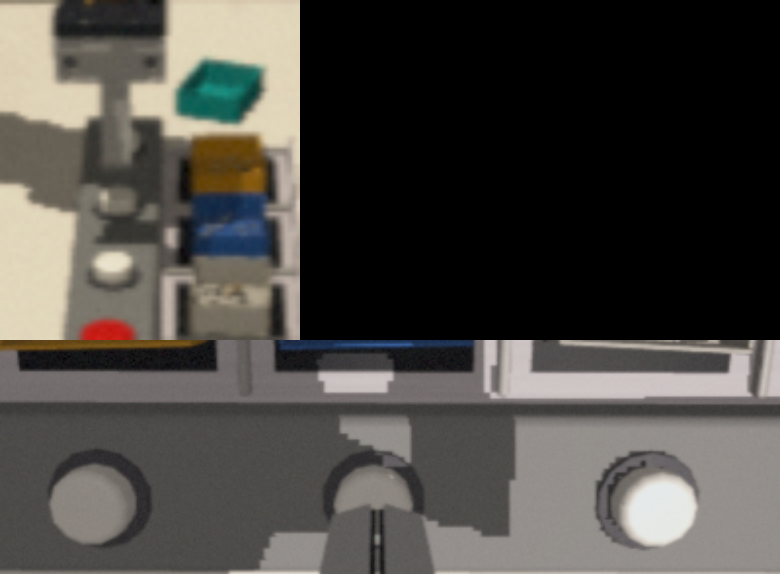

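The side view puts the finger tips at about (279,171), above call1's top at (279,179), so they may not be touching yet although z reads 0.036. I'll measure the tip's height.

Run:
```python
import pickle
from h import *
d=pickle.load(open("im1.pkl","rb"));w=d["wrist"];s=d["side"]
def pr(im,X):return cv2.projectPoints(np.array([X],float),np.array(im["rvec"]),np.array(im["tvec"]),*KD(im))[0].ravel().round(1)
print("expected tip in first side/wrist",pr(s,(.5294,-.0205,.1012)),"seen 278.2,149.6;",pr(w,(.5294,-.0205,.1012)))
for z in(.036,.04,.043,.05,.055,.06,.065):print(z,pr(s,(.5302,-.0186,z)))
from workcell import arm
w=arm.get_image("wrist")
print("wrist now: TCP",pr(w,(.5302,-.0186,.036)),"button top .043/.037",pr(w,(.531,-.019,.043)),pr(w,(.531,-.019,.037)), "other", pr(w,(.5345,.0705,.043)), "seen ",np.array((92,(500-340)))/1.95+[80,150])
cv2.imwrite("pics/w2.png",w["color"][:,:,::-1])
```

```text
expected tip in first side/wrist [277.6 158.6] seen 278.2,149.6; [271.3 234.6]
0.036 [278.3 180.5]
0.04 [278.3 179.1]
0.043 [278.3 178.1]
0.05 [278.2 175.8]
0.055 [278.2 174.1]
0.06 [278.2 172.4]
0.065 [278.1 170.7]
wrist now: TCP [271.5 234.7] button top .043/.037 [272.  237.1] [272.1 234. ] other [126.  237.9] seen  [127.17948718 232.05128205]
```

View pics/w2.png

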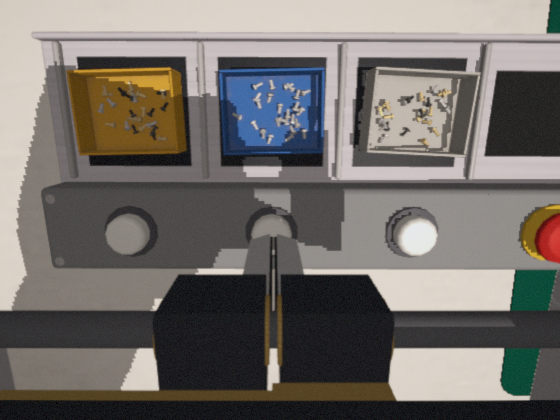

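Run:
```python
import pickle
from h import *
d=pickle.load(open("im1.pkl","rb"))
def pr(im,X):return cv2.projectPoints(np.array([X],float),np.array(im["rvec"]),np.array(im["tvec"]),*KD(im))[0].ravel().round(1)
w=d["wrist"];s=d["side"]
C=ray(w,(280,210));print("wrist cam",C[0].round(3),C[1].round(3))
for h in(0,.01,.02,.026,.04,.078,.097):print(h,"wrist front/back",pr(w,(.5374,-.0205,.1012+h)),pr(w,(.5214,-.0205,.1012+h)),"side",pr(s,(.5294,-.0205,.1012+h)))
a=cv2.resize(w["color"][190:290,210:340],(520,400),interpolation=0);b=cv2.resize(s["color"][90:190,245:315],(280,400),interpolation=0)
o=np.hstack([a,b]).astype(float);cv2.imwrite("pics/z.png",np.clip(o*1.3,0,255)[:,:,::-1])
```

```text
wrist cam [ 0.598 -0.025  0.308] [-0.249 -0.009 -0.969]
0 wrist front/back [270.7 222.5] [271.9 246.5] side [277.6 158.6]
0.01 wrist front/back [270.6 227.2] [271.8 252.3] side [277.6 155.1]
0.02 wrist front/back [270.5 232.4] [271.8 258.6] side [277.5 151.5]
0.026 wrist front/back [270.4 235.8] [271.8 262.7] side [277.5 149.4]
0.04 wrist front/back [270.2 244.5] [271.7 273.3] side [277.4 144.4]
0.078 wrist front/back [269.6 276.8] [271.4 312. ] side [277.2 130.6]
0.097 wrist front/back [269.1 300.2] [271.3 339.9] side [277.1 123.5][ WARN:0@0.077] global loadsave.cpp:1063 imwrite_ Unsupported depth image for selected encoder is fallbacked to CV_8U.
```

View pics/z.png

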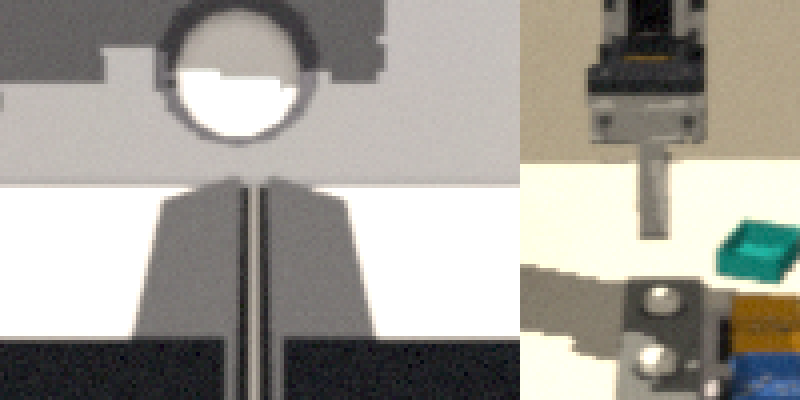

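Wrist and side views both put the real finger end about 25 mm behind the reported TCP: the wrist row of 234.5 fits h≈0.0245 and the side row of 149.5 fits h≈0.026. The zero force agrees. The tips are therefore at z≈0.061 now, so contact should come about 18 mm further down. I'll lower in small steps, watching the force.

```bash
python3 -m creep '[[0,0,0,0.004,0,0,0],[0,0,0,0.008,0,0,0],[0,0,0,0.011,0,0,0],[0,0,0,0.013,0,0,0],[0,0,0,0.014,0,0,0]]' | grep -E 'pos|force|t:'; python3 -m creep '[[0,0,0,0.001,0,0,0],[0,0,0,0.002,0,0,0]]' | grep -E 'pos|ft'; python3 -m creep '[[0,0,0,0.001,0,0,0],[0,0,0,0.002,0,0,0]]'| grep -E 'pos|ft'
```

```text
t: 5.1
tool_pos: [0.5301, -0.0186, 0.0218]
ee_rot: [-3.141, 0.071, 0.001]
ft_force: [-0.5, -0.3, 0.1]
finger_force: 0.0
tool_pos: [0.5304, -0.0186, 0.0202]
ft_force: [0.5, 0.6, -0.6]
tool_pos: [0.5304, -0.0186, 0.0181]
ft_force: [-0.4, -0.1, 0.5]
```

```bash
for i in 1; do python3 -m creep '[[0,0,0,0.001,0,0,0],[0,0,0,0.002,0,0,0]]' | grep -E 'pos|ft'; done; python3 -m creep '[[0,0,0,0.001,0,0,0],[0,0,0,0.002,0,0,0]]'| grep -E 'pos|ft'; python3 -m creep '[[0,0,0,0.001,0,0,0],[0,0,0,0.0015,0,0,0]]'| grep -E 'pos|ft'
```

```text
tool_pos: [0.5304, -0.0186, 0.0162]
ft_force: [0.0, 0.9, 2.1]
tool_pos: [0.5304, -0.0186, 0.0143]
ft_force: [-0.8, 0.5, 2.1]
tool_pos: [0.5304, -0.0186, 0.0127]
ft_force: [-1.1, 0.3, 2.6]
```

Contact at about 0.017, with the 2.5 N the text gives. I'll continue to the hard stop.

```bash
python3 -m creep '[[0,0,0,0.0005,0,0,0],[0,0,0,0.001,0,0,0]]'| grep -E 'pos|ft'; python3 -m creep '[[0,0,0,0.0005,0,0,0],[0,0,0,0.0005,0,0,0]]'| grep -E 'pos|ft';  python3 -m creep '[[0,0,0,0.0005,0,0,0],[0,0,0,0.0005,0,0,0]]'| grep -E 'pos|ft'
```

```text
tool_pos: [0.5304, -0.0186, 0.0117]
ft_force: [-1.8, 0.2, 3.0]
tool_pos: [0.5304, -0.0186, 0.0111]
ft_force: [-0.7, -0.2, 0.6]
tool_pos: [0.5304, -0.0186, 0.0106]
ft_force: [-0.3, 0.4, 1.0]
```

```bash
python3 -m creep '[[0,0,0,0.0005,0,0,0],[0,0,0,0.0005,0,0,0]]'| grep -E 'pos|ft'; python3 -m creep '[[0,0,0,0.0005,0,0,0],[0,0,0,0.0005,0,0,0]]'| grep -E 'pos|ft';python3 -m creep '[[0,0,0,0.0005,0,0,0],[0,0,0,0.0005,0,0,0]]'| grep -E 'pos|ft'
```

```text
tool_pos: [0.5304, -0.0186, 0.0104]
ft_force: [-1.3, 0.7, 5.0]
tool_pos: [0.5304, -0.0186, 0.0104]
ft_force: [-3.0, -0.5, 8.5]
tool_pos: [0.5305, -0.0186, 0.0103]
ft_force: [-4.8, 1.0, 11.5]
```

Hard stop at 0.0104: the force climbs to 11.5 N with no further motion, so call1 is fully down after about 6 mm. I'll rise straight up and then go over to call0.

```bash
python3 -m creep '[[0,0,0,-0.005,0,0,0],[0,0,0,-0.02,0,0,0],[0,0,0,-0.035,0,0,0],[0,0,-0.02,-0.035,0,0,0],[0,0,-0.05,-0.035,0,0,0],[0,0,-0.08,-0.035,0,0,0],[0,0,-0.089,-0.035,0,0,0],[0,0,-0.089,-0.035,0,0,0]]'; python3 -m creep '[[0,0,0,0,0,0,0],[0,0,0,0,0,0,0]]'|grep ft; python3 go.py 0.5345 0.0705 0.022
python3 - <<'E'
from workcell import arm
import cv2,numpy as np
s=arm.get_image("side")["color"][130:230,240:330];w=arm.get_image("wrist")["color"][130:300,40:460]
a=cv2.resize(s,(288,320));b=cv2.resize(w,(680,275))
cv2.imwrite("pics/p2.png",np.vstack([np.pad(a,((0,0),(0,392),(0,0))),b])[:,:,::-1])
E
```

```text
t: 8.1
tool_pos: [0.5347, 0.071, 0.045]
ee_rot: [3.141, -0.068, 0.002]
ft_force: [-0.2, -1.2, -0.3]
grip_width: 0.0005
finger_force: 0.0
ft_force: [0.0, 0.1, -0.2]
8.3 [0.5346 0.0693 0.0444] [ 0.999 -0.046  0.   ] [ 0.03  0.14 -0.21] 0.00047281383553961004
tool shift [-0.0001 -0.0012  0.0224]
```

View pics/p2.png

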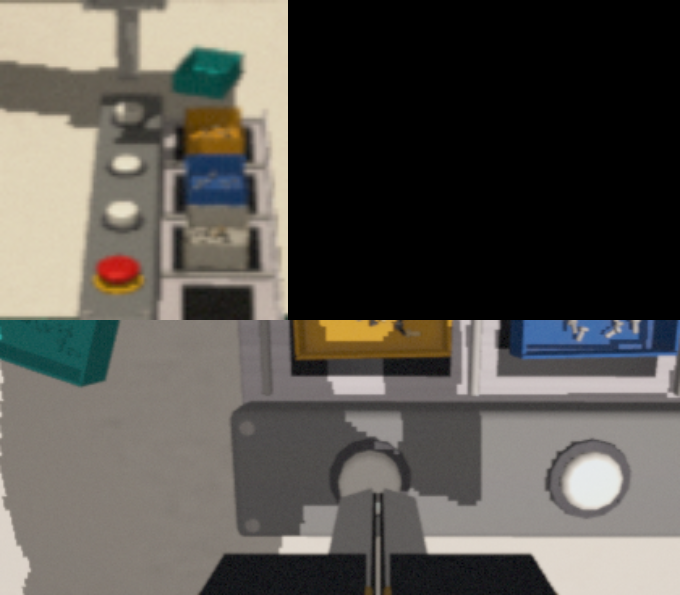

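The side view shows call1 (crop (125,162)) now flatter than call2 (122,212), so it is down and latched. The fingers hang over call0 at (130,110), and the cups have not moved. Now I'll press call0.

```bash
python3 -m creep '[[0,0,-0.001,0.005,0,0,0],[0,0,-0.001,0.011,0,0,0],[0,0,-0.001,0.017,0,0,0],[0,0,-0.001,0.021,0,0,0],[0,0,-0.001,0.023,0,0,0],[0,0,-0.001,0.023,0,0,0]]'| grep -E 'pos|ft'; python3 -m creep '[[0,0,0,0.001,0,0,0],[0,0,0,0.002,0,0,0],[0,0,0,0.003,0,0,0],[0,0,0,0.004,0,0,0],[0,0,0,0.005,0,0,0],[0,0,0,0.006,0,0,0],[0,0,0,0.007,0,0,0]]'| grep -E 'pos|ft'; python3 -m creep '[[0,0,0,0.001,0,0,0],[0,0,0,0.002,0,0,0]]'| grep -E 'pos|ft'
```

```text
tool_pos: [0.5341, 0.0713, 0.0207]
ft_force: [-1.2, -0.8, 0.3]
tool_pos: [0.5345, 0.0713, 0.0143]
ft_force: [-1.2, -0.0, 2.5]
tool_pos: [0.5345, 0.0713, 0.0122]
ft_force: [-1.9, 0.8, 2.1]
```

```bash
python3 -m creep '[[0,0,0,0.0005,0,0,0],[0,0,0,0.001,0,0,0],[0,0,0,0.0015,0,0,0]]'| grep -E 'pos|ft'; python3 -m creep '[[0,0,0,0.0005,0,0,0],[0,0,0,0.0005,0,0,0]]'| grep -E 'pos|ft'; python3 -m creep '[[0,0,0,0.0005,0,0,0],[0,0,0,0.0005,0,0,0]]'| grep -E 'pos|ft'; python3 -m creep '[[0,0,0,0.0003,0,0,0],[0,0,0,0.0003,0,0,0]]'| grep -E 'pos|ft'
```

```text
tool_pos: [0.5345, 0.0713, 0.0107]
ft_force: [-0.1, 0.5, 2.3]
tool_pos: [0.5345, 0.0713, 0.0104]
ft_force: [-1.6, 0.1, 5.8]
tool_pos: [0.5345, 0.0713, 0.0104]
ft_force: [-3.6, -0.1, 8.4]
tool_pos: [0.5345, 0.0713, 0.0103]
ft_force: [-4.8, -0.7, 10.0]
```

Hard stop at 0.0104 again, so call0 is fully down. Withdrawing straight up and then back.

```bash
python3 -m creep '[[0,0,0,-0.005,0,0,0],[0,0,0,-0.025,0,0,0],[0,0,0,-0.06,0,0,0],[0,0,0,-0.1,0,0,0],[0,0,0,-0.14,0,0,0],[0,-0.03,0,-0.16,0,0,0],[0,-0.06,0,-0.17,0,0,0],[0,-0.06,0,-0.17,0,0,0]]'; python3 -m creep '[[0,0,0,0,0,0,0],[0,0,0,0,0,0,0],[0,0,0,0,0,0,0]]'|grep ft
python3 - <<'E'
from workcell import arm
import cv2,numpy as np
s=arm.get_image("side")["color"][130:250,240:340];w=arm.get_image("wrist")["color"]
cv2.imwrite("pics/p3.png",np.hstack([cv2.resize(s,(350,420)),cv2.resize(w[:,:],(450,420))])[:,:,::-1])
E
```

```text
t: 11.6
tool_pos: [0.4734, 0.0743, 0.1808]
ee_rot: [3.141, -0.07, 0.005]
ft_force: [0.6, -0.3, -0.3]
grip_width: 0.0004
finger_force: 0.0
ft_force: [0.5, -0.2, 0.5]
```

View pics/p3.png

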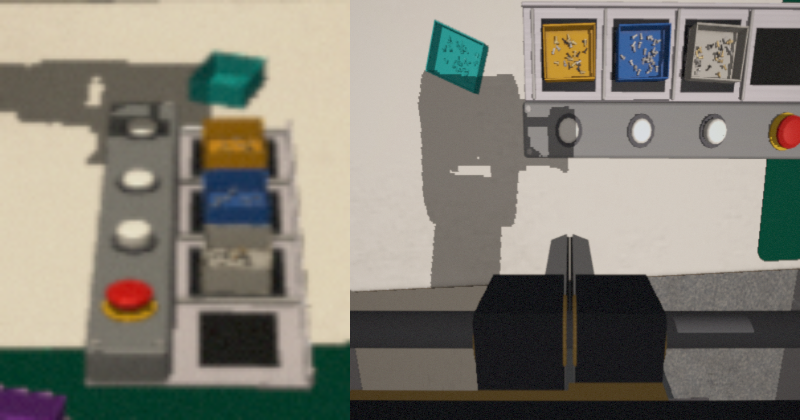

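The side view shows call0 (crop (142,128)) and call1 (138,180) low. Call2 (135,236) and the reset (128,295) are up, the cups are in place and the arm is clear. Handing in.

```bash
python3 -c "
from workcell import arm
print(arm.close_job())"
```

```text
the job is handed in; nothing more can be done
None
```

I pressed the blue cup's button fully down to its stop, then the yellow cup's. The last pictures show both down, the grey cup's button and the red reset up, the cups in place and the arm clear; the job was handed in at about 12 s of the 38 s allowed.

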